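Turn over the status flag of the finished sample rack

TASK

The blue-capped samples are done: using only your fingertips, push the flag on the blue-capped tubes' rack all the way over its hinge, from yellow side up to green side up, and press it down until it lies flat on the far side. Push gently, do not grip or lift anything, and leave the racks, the tubes, the red-capped rack's flag and everything else where they are.

Things in the scene. Friction and masses are not known exactly. Their poses are not given: they have to be found in the camera images.
- blue_rack: loose 2 kg rack with three BLUE-capped tubes. Origin: centre of its underside; x: the way its flag turns over, away from the robot +-26 deg; y left, z up. Aluminium base 190 (x) x 160 x 10 mm. At y = +48 mm a white tube block 150 x 50 mm, 50 mm high, tubes up to 87 mm high. Flag centred on y = -35 mm between two hinge posts (16 x 7 mm, 72 mm high, at x 0, y -73 and +4).
- red_rack: loose 2 kg rack with three RED-capped tubes (leave alone). Origin: centre of its underside; x: the way its flag turns over, away from the robot +-26 deg; y left, z up. Aluminium base 190 (x) x 160 x 10 mm. At y = +48 mm a white tube block 150 x 50 mm, 50 mm high, tubes up to 87 mm high. Flag centred on y = -35 mm between two hinge posts (16 x 7 mm, 72 mm high, at x 0, y -73 and +4).
- blue_flag (a joint): flag hinge of the blue rack, rad. 0: flat on the robot's side of the hinge (rack's -x), YELLOW face up; pi/2: upright; pi: flat on the far side (rack's +x), GREEN face up. Starts at 0 to 0.3. Friction hinge (0.03 N m): the flag stays wherever it is left, never falls by itself, and must be pushed all the way down. Past upright, push on its green face.
- red_flag (a joint): flag hinge of the red rack, rad. 0: flat on the robot's side of the hinge (rack's -x), YELLOW face up; pi/2: upright; pi: flat on the far side (rack's +x), GREEN face up. Starts at 0 to 0.3. Must stay as it is.
- blue_flag_hinge (a point): middle of the blue rack's flag hinge, 66 mm above the bench. The flag is a 35 g plate, 60 mm wide along the hinge, 6 mm thick (3 mm either side of the hinge line), reaching 62 mm from the hinge. Under it only two rests 36 mm either side of the hinge; elsewhere 53 mm of free height above the base plate.
- blue_flag_edge (a point): middle of the free edge's outer face on the blue flag, 62 mm from the hinge, moves with it. A black lip here, 4 mm thick, full width, stands square to the plate on the yellow side, to 42 mm from mid-plate (up at 0, hanging down at pi). Push the lip's outer face near its top, following its arc about the hinge (low on the lip a level push jams), or lift under the edge.
- red_flag_edge (a point): the same point on the red rack's flag.
- bottle: white plastic reagent bottle with blue cap, 64 mm diameter, 160 mm high, origin at the centre of its foot; bystander.
- beaker: glass beaker 72 mm diameter, 90 mm high, origin at the centre of its foot; bystander.
- jar: small amber jar with black lid, 48 mm diameter, 55 mm high, origin at the centre of its foot; bystander.
- blue_tube0: blue-capped sample tube, 17 mm diameter (cap 21 mm), 72 mm long, standing in the blue rack, origin at the centre of its foot; bystander.
- blue_tube1: blue-capped sample tube, 17 mm diameter (cap 21 mm), 72 mm long, standing in the blue rack, origin at the centre of its foot; bystander.
- blue_tube2: blue-capped sample tube, 17 mm diameter (cap 21 mm), 72 mm long, standing in the blue rack, origin at the centre of its foot; bystander.
- red_tube0: red-capped sample tube, 17 mm diameter (cap 21 mm), 72 mm long, standing in the red rack, origin at the centre of its foot; bystander.
- red_tube1: red-capped sample tube, 17 mm diameter (cap 21 mm), 72 mm long, standing in the red rack, origin at the centre of its foot; bystander.
- red_tube2: red-capped sample tube, 17 mm diameter (cap 21 mm), 72 mm long, standing in the red rack, origin at the centre of its foot; bystander.
Things that resemble listed ones, but are neither listed nor needed, are in the scene too. What is shaped like the blue_rack but pink or purple is not meant.

How it is judged (in metres and radians):
On the way:
1. the blue rack's flag is pushed over past upright by the fingers (value of joint blue_flag between 1.65 and 2.6 rad and contact force between the fingers and blue_rack above 0.05 N).
At the end, for the whole second after the job is handed in: The blue rack's flag lies green side up on the far side within 0.2 rad of flat and at rest; the red rack's flag still shows yellow; both racks stand flat within 25 mm of where they were, all tubes are still in them (within 30 mm), and bottle, beaker and jar are within 20 mm of where they stood (value of joint blue_flag above 2.94 rad and velocity of joint blue_flag between -0.1 and 0.1 rad/s and value of joint red_flag below 0.7 rad and angle between each of blue_rack, red_rack's own z axis and vertical below 0.05 rad and height (world z) of each of blue_rack, red_rack below 0.005 m and distance of each of blue_rack, red_rack from where it was at the start of the episode below 0.025 m and distance of each of blue_tube0, blue_tube1, blue_tube2, red_tube0, red_tube1, red_tube2 from where it was at the start of the episode below 0.03 m and linear speed of each of blue_rack, red_rack below 0.02 m/s and distance of each of bottle, beaker, jar from where it was at the start of the episode below 0.02 m); the robot touches nothing.
It fails at once if a rack is shoved more than 25 mm, or lifted more than 8 mm off the bench (distance of any of blue_rack, red_rack from where it was at the start of the episode above 0.025 m or height (world z) of any of blue_rack, red_rack above 0.008 m).
It fails at once if a tube is lifted out of or knocked from its rack (more than 30 mm from where it stood) (distance of any of blue_tube0, blue_tube1, blue_tube2, red_tube0, red_tube1, red_tube2 from where it was at the start of the episode above 0.03 m).
It fails at once if the bottle, beaker or jar is pushed more than 20 mm, lifted or tipped (distance of any of bottle, beaker, jar from where it was at the start of the episode above 0.02 m or angle between any of bottle, beaker, jar's own z axis and vertical above 0.3 rad).
It fails at once if the red rack's flag is turned (its free edge moves more than 30 mm) (distance of red_flag_edge from where it was at the start of the episode above 0.03 m).
It fails at once if the fingers grip or press the blue rack or its flag with more than 30 N (contact force between the fingers and blue_rack above 30 N).
It also fails if it takes over 48 s, if anything falls off the work surface, if the arm or the gripper's body presses on something with over 40 N, if the wrist force passes 120 N, or if a joint passes its speed limit or range.

ROBOT

A 6-joint arm with a two-finger parallel gripper is mounted at the origin on the work surface. World frame = base frame: x ahead of the robot, y to its left, z up, the work surface at z = 0. Lengths are in m, angles in degrees, forces in N, time in s.
With the tool pointing down it reaches from about 0.3 to 0.775 m from the base axis. Payload 14.6 kg.
Tool frame: the origin (TCP) lies midway between the tips of the shut fingers; the grasp point (between the pads) lies 19 mm behind it; z points along the fingers, y is the line along which they close (so a half turn about z gives the same grasp; the last joint's range is limited). The gripper opens to 85 mm and grips with 20 to 120 N. Pads are 22 mm wide; open, the fingers measure 114 mm over their backs; the gripper's body (76 mm by 85 mm) begins 54 mm behind the grasp point. The pads swing forward as they close: fully open they stand 13 mm farther back than shut.
Start: joints at [61.73, 17.183, 87.147, -0, 75.671, -3.816], TCP at [0.228, 0.501, 0.231] pointing down, gripper open.
Joint ranges: [-173.82, 173.82], [-45.26, 126.66], [13.44, 144.39], [-59.66, 239.66], [0, 175.72], [-146.38, 146.38]. Speed limits (degrees/s): [127.2, 127.2, 147.25, 180, 180, 180].

INTERFACE

Orientations are given as a 3x3 rotation matrix whose columns are the frame's x, y, z axes.
In Python, from cell import r gives the robot as it stands.
- The arm moves only by the shell command python3 -m jog 'ROWS' [FORCE]. ROWS is text: rows parted by semicolons, each of 5 numbers parted by spaces: the shift along the tool's x, y, z normalised to -1 to 1, where 1 is 0.4 m, then the turn about the tool's z normalised to -1 to 1, where 1 is 180 degrees, then the opening, from 0 (shut) to 1 (fully open). A call has 1 to 12 rows; each row is the pose to reach, as a shift and turn from the pose commanded when the call began, along the tool's axes at that moment, turning the shorter way round; what a row does not reach only later rows make up. A row lasts 1/12 s, in which the tool goes at most 41.7 mm and 7.16 degrees, less where a joint would pass 70% of its speed; a pose out of reach is approached as far as the arm can. A call with a number of a shift or a turn outside -1 to 1 is refused whole. A call with a gripper value outside its range is refused whole. The fingers move at their own pace and stop on an object; FORCE is the grip in N (left out, the last holds). Time passes only in rows, so rows that repeat a pose let the fingers close. It gives the time, the measured TCP pose, the force, the opening and the grip force at its end, in the units of the state.
- r.get_obs(): the state, without advancing time (a new reading comes with each control period).
- r.capture(name): name is "scene" or "top" or "wrist"; returns a dict with "pixels" (384x512x3 uint8, blue, green, red), "intrinsics" (3x3 intrinsics, pixels), "pose" (4x4, takes a point from camera to world coordinates); the wrist camera has in their place "T_tool_cam" (4x4, takes a point from camera to tool coordinates, whose origin is the TCP and whose axes are the flange's). Camera axes: x right, y up, looking along -z (the intrinsics and any distortion apply to the point x, -y, -z); pixel columns grow to the right and rows downward; lengths in m; the calibration is good to about 2 mm. A picture is of the moment at which its call begins: read the wrist's pose just before it. There is no depth.
- r.hand_in(): hands the job in; it is judged then, once.
Trained networks look in a picture, given as the dict that the camera call returned (one of the last four; its "shot" number tells which), for a name from the list of things; names that differ only in an ending like _2 or _b are one class to them, and where a whole thing is asked for, a point or a joint stands for the part that bears it (a point fixed in the world has none). Each returns a list of dicts, best first, with "p" (0 to 1); they miss things now and then, are a little off and sometimes report something else, mostly with a low value. They report only what shows in the picture. A call takes as long as a camera call. They do not tell look-alikes from the thing itself.
- r.search_frame(picture, label): "extent" ([left, top, right, bottom] in pixels, round what is visible of it).
- r.cut_out(picture, label): "pixels" (384x512 bool, what is visible of it) and "extent" ([left, top, right, bottom] in pixels, round what is visible of it).
The state is a dict: "time_s": time; "q": joint angles; "joint_vel": joint speeds; "joint_efforts": joint torques, N m; "eef_pos": TCP position; "tool_rot": TCP orientation; "contact_force": force on the tool from outside, world axes, zero at the start; "moment": the same for the moment, N m; "opening": finger opening in m; "grasp_force": force on a finger pad.
Only numpy, scipy, OpenCV 4.12 (cv2) and the standard library are available. Lean on these libraries where they do the work, as an engineer would, in place of code of your own. Each camera call takes 0.05 s, during which the arm holds its last target. There are 200 camera calls.

## Working session

There is one attempt and no reset: what is moved stays moved. The work goes in short steps, Python scripts to look and compute and a shell command to move; the robot and the scene stay as the last step left them, time stands still between calls to the robot, and variables do not carry over. Pictures are saved under pics/ and viewed, at most 10 in all, crops included, and the job is handed in when it is done.

```bash
mkdir -p pics; ls
python3 - <<'E'
from cell import r
import cv2,numpy as np
o=r.get_obs();print(o['time_s'],o['eef_pos'],o['tool_rot'])
for n in ['scene','top']:
    p=r.capture(n);cv2.imwrite(f'pics/{n}0.png',p['pixels'])
    print(n,p['intrinsics'],p['pose'])
    for l in ['blue_rack','blue_flag_edge','blue_tube0','red_rack','bottle','beaker','jar']:
        print(l,[(round(d['p'],2),[round(float(x)) for x in d['extent']]) for d in r.search_frame(p,l)])
E
```

```text
pics
0.0 [0.22755769 0.50044494 0.23068957] [[-9.10292019e-01  4.13966307e-01 -5.79710368e-04]
 [ 4.13966705e-01  9.10291383e-01 -1.07928761e-03]
 [ 8.09166463e-05 -1.22244769e-03 -9.99999250e-01]]
scene [[414.48353526   0.         255.36930429]
 [  0.         414.48353526 191.05344508]
 [  0.           0.           1.        ]] [[ 3.09862253e-01 -5.25256371e-01  7.92522006e-01  1.41349963e+00]
 [ 9.50780472e-01  1.69980530e-01 -2.59081289e-01 -3.03494032e-01]
 [ 1.37078722e-03  8.33793958e-01  5.52074050e-01  7.80091240e-01]
 [ 0.00000000e+00  0.00000000e+00  0.00000000e+00  1.00000000e+00]]
blue_rack [(0.95, [115, 157, 181, 207]), (0.85, [176, 212, 250, 284]), (0.6, [287, 157, 350, 204]), (0.3, [370, 155, 394, 207])]
blue_flag_edge [(0.83, [320, 161, 349, 178]), (0.69, [179, 214, 210, 243]), (0.48, [148, 155, 170, 179])]
blue_tube0 [(0.65, [227, 233, 232, 246]), (0.55, [217, 215, 221, 228]), (0.51, [221, 224, 226, 236])]
red_rack []
bottle [(0.89, [367, 157, 393, 207])]
beaker [(0.61, [96, 202, 125, 243])]
jar [(0.8, [109, 255, 129, 283]), (0.34, [279, 196, 347, 264])]
top [[475.34
[... 207 characters left out ...]
11426078e-01 -2.23657099e-02 -4.89569990e-03]
 [ 3.28762822e-04  1.99614153e-01  9.79874524e-01  1.49256964e+00]
 [ 0.00000000e+00  0.00000000e+00  0.00000000e+00  1.00000000e+00]]
blue_rack [(0.73, [321, 234, 392, 303]), (0.72, [152, 176, 215, 245]), (0.67, [300, 120, 351, 181]), (0.51, [308, 156, 316, 165])]
blue_flag_edge [(0.95, [329, 142, 348, 162]), (0.69, [335, 262, 362, 288]), (0.59, [154, 188, 180, 210]), (0.51, [393, 145, 409, 160])]
blue_tube0 [(0.58, [310, 130, 315, 137]), (0.45, [309, 155, 316, 164])]
red_rack [(0.66, [203, 107, 268, 174])]
bottle [(0.78, [128, 139, 154, 165]), (0.46, [211, 138, 220, 144])]
beaker [(0.89, [385, 192, 420, 220])]
jar [(0.75, [392, 145, 409, 163])]
```

Run:
```python
import cv2
a=cv2.imread('pics/top0.png')[90:320,110:430];cv2.imwrite('pics/t1.png',cv2.resize(a,None,fx=2.5,fy=2.5,interpolation=2))
a=cv2.imread('pics/scene0.png')[130:300,90:400];cv2.imwrite('pics/s1.png',cv2.resize(a,None,fx=2.5,fy=2.5,interpolation=2))
```

```text
(no output)
```

View pics/t1.png

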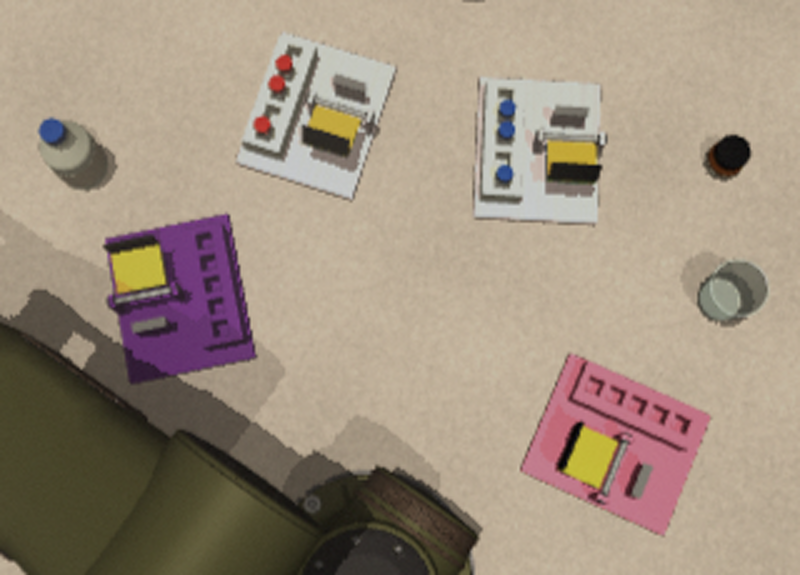

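View pics/s1.png

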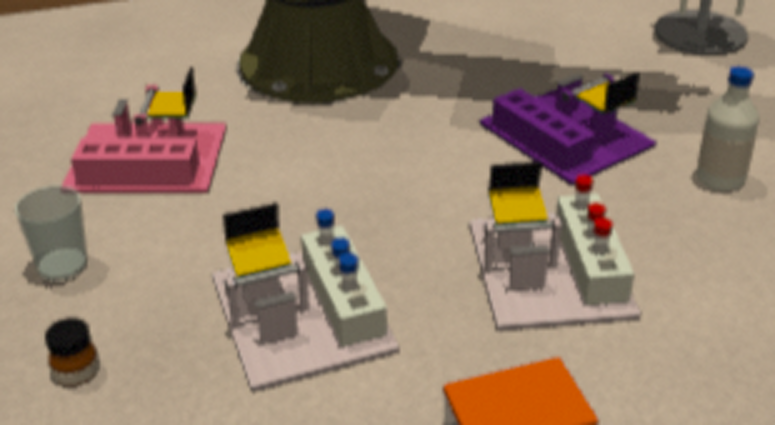

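Top view: the blue rack is at full-image px ~(300–351, 120–181), with the yellow flag's lip toward the robot. The red rack is to its left, and the pink and purple decoys are lower. I'll fit the rack pose and flag angle to points from both views.

```bash
cat > fit.py <<'E'
import numpy as np,cv2
from scipy.optimize import least_squares
def proj(p,X):
    T=np.linalg.inv(p['pose']);c=(T[:3,:3]@X.T).T+T[:3,3]
    c=c*[1,-1,-1];u=(p['intrinsics']@c.T).T;return u[:,:2]/u[:,2:]
def rack(v,P):
    x,y,a=v[:3];R=np.array([[np.cos(a),-np.sin(a),0],[np.sin(a),np.cos(a),0],[0,0,1]]);return np.array(P)@R.T+[x,y,0]
def flag(phi,d,n,y): return [-d*np.cos(phi)+n*np.sin(phi),y,.066+d*np.sin(phi)+n*np.cos(phi)]
E
python3 - <<'E'
from fit import *
from cell import r
t=r.capture('top');s=r.capture('scene')
B=[[.095,.08,.01],[.095,-.08,.01],[-.095,-.08,.01],[-.095,.08,.01]]
ct=np.array([[480,76],[601,85],[596,224],[474,217]])/2.5+[110,90]
cs=np.array([[397,348],[255,382],[213,270]])/2.5+[90,130]
lt=np.array([[551,166],[600,166]])/2.5+[110,90]   # lip tip edge inner, top view
ls=np.array([[224,213],[277,205],[282,240],[228,250]])/2.5+[90,130]
def pts(v):
    ph=v[3];L=lambda d,n,y:flag(ph,d,n,y-.035)
    return (rack(v,B),rack(v,[B[0],B[1],B[2]]),rack(v,[L(.058,.042,.03),L(.058,.042,-.03)]),
      rack(v,[L(.058,.042,-.03),L(.058,.042,.03),L(.058,.003,.03),L(.058,.003,-.03)]))
def f(v):
    a,b,c,d=pts(v)
    return np.concatenate([proj(t,a)-ct,proj(s,b)-cs,proj(t,c)-lt,proj(s,d)-ls[[0,1,2,3]]]).ravel()
best=min((least_squares(f,[.55,-.1,a,.15],loss='soft_l1') for a in (0,.2,-.2)),key=lambda q:q.cost)
v=best.x;print(v,np.round(f(v).reshape(-1,2),1))
ph=v[3]
print('hinge',rack(v,[[0,-.035,.066]]),'liptop',rack(v,[flag(ph,.062,.042,-.035)]),'yaw',np.degrees(v[2]))
for c,n in((t,'top'),(s,'scene')):
    im=c['pixels'].copy()
    for P in rack(v,B+[flag(ph,d,nn,y-.035) for d,nn in((0,.003),(.058,.003),(.058,.042)) for y in(-.03,.03)]+[[0,-.073,.072],[0,.004,.072]]):
        pass
    K=proj(c,rack(v,B+[flag(ph,d,nn,y-.035) for d,nn in((0,.003),(.058,.003),(.058,.042)) for y in(-.03,.03)]+[[0,-.073,.072],[0,.004,.072]]))
    x0,y0=K.min(0).astype(int)-12;x1,y1=K.max(0).astype(int)+12
    im=cv2.resize(im[y0:y1,x0:x1],None,fx=5,fy=5,interpolation=2)
    for k in K: cv2.circle(im,tuple(int(q) for q in (k-[x0,y0]+.5)*5),3,(255,0,255),1)
    globals()['i'+n]=im
h=max(itop.shape[0],iscene.shape[0])
pad=lambda i:cv2.copyMakeBorder(i,0,h-i.shape[0],0,0,cv2.BORDER_CONSTANT)
cv2.imwrite('pics/o1.png',np.hstack([pad(itop),pad(iscene)])[:600,:800])
E
```

```text
[ 0.56055486 -0.15434556  0.04546498  0.06640637] [[-0.5 -0.9]
 [-0.2 -1.3]
 [-0.1 -0.6]
 [-1.2 -1.2]
 [ 0.8 -1.1]
 [-2.2  1.1]
 [-0.6  0.1]
 [-0.6  0.3]
 [-0.3  1.7]
 [-0.5  1.3]
 [ 0.2 -0.2]
 [-1.  -3.4]
 [-0.8 -2.6]]
hinge [[ 0.56214558 -0.18930939  0.066     ]] liptop [[ 0.5031303  -0.19199437  0.1120216 ]] yaw 2.6049513749208937
```

View pics/o1.png

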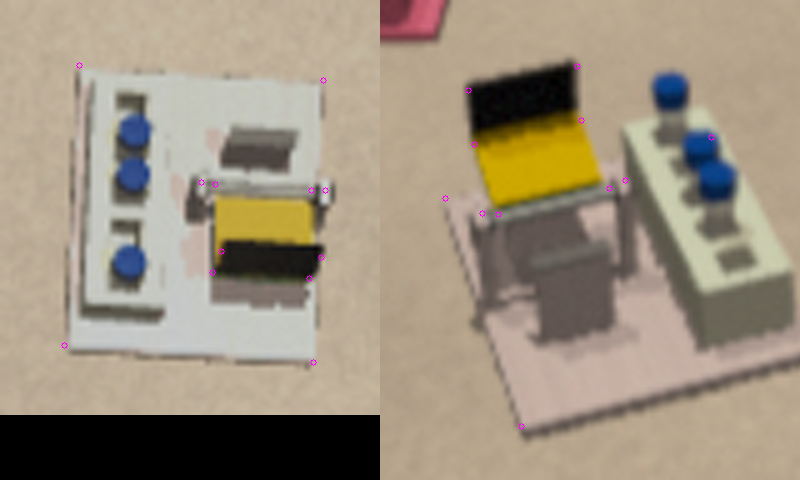

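```bash
cat > est.py <<'E'
from fit import *
B=[[.095,.08,.01],[.095,-.08,.01],[-.095,-.08,.01],[-.095,.08,.01]]
def est(t,s):
    v0=np.array([0.56055486,-0.15434556,0.04546498,0.06640637])
    def P(v):
        L=lambda d,n,y:flag(v[3],d,n,y-.035)
        return np.vstack([proj(t,rack(v,B+[L(.058,.042,.03),L(.058,.042,-.03)])),
          proj(s,rack(v,[B[1],L(.058,.042,-.03),L(.058,.042,.03),L(.058,.003,-.03),L(.058,.003,.03)]))])
    d=np.array([[1,4],[0,3],[0,-3],[3,5],[0,-11],[1,-9],[2,10],[0,-6],[-1,-3],[2,-5],[4,-2]])/5
    m=P(v0)+d
    q=least_squares(lambda v:(P(v)-m).ravel(),v0,loss='soft_l1');return q.x,P(q.x)-m
E
python3 - <<'E'
from est import *
from cell import r
t=r.capture('top');s=r.capture('scene')
v,e=est(t,s);print(v,np.degrees(v[2:]),'\n',e.round(1))
np.save('v.npy',v)
o=r.get_obs();a=v[2];X=np.array([np.cos(a),np.sin(a)]);Y=np.array([-X[1],X[0]])
H=rack(v,[[0,-.035,.066]])[0];print('hinge',H)
print('tip',rack(v,[flag(v[3],.062,.042,-.035)]))
G=np.array(H); G[:2]-=X*.115; G[2]=.231
R=o['tool_rot'];print('turn',np.degrees(a)+180-np.degrees(np.arctan2(R[1,0],R[0,0])))
print('shift units',R.T@(G-o['eef_pos'])/.4)
E
```

```text
[ 0.56065275 -0.15416418  0.05146161  0.14817848] [2.94853301 8.49000173] 
 [[-0.4 -0.7]
 [-0.2 -0.8]
 [ 0.1  0.4]
 [-0.5 -0.9]
 [ 0.3  0.5]
 [ 0.2 -0. ]
 [-0.1 -1.9]
 [ 0.1  0.8]
 [ 0.4  0.1]
 [-0.5 -0.1]
 [-0.9 -0.7]]
hinge [ 0.56245311 -0.18911785  0.066     ]
tip [[ 0.50740625 -0.19195315  0.11669323]]
turn 27.40190182226425
shift units [-1.22047062e+00 -1.35556983e+00  7.40254993e-04]
```

```bash
python3 -m jog '-0.61 -0.68 0 -0.076 0;-0.61 -0.68 0 -0.076 0;-0.61 -0.68 0 -0.076 0;-0.61 -0.68 0 -0.076 0;-0.61 -0.68 0 -0.076 0;-0.61 -0.68 0 -0.076 0;-0.61 -0.68 0 -0.076 0;-0.61 -0.68 0 -0.076 0;-0.61 -0.68 0 -0.076 0;-0.61 -0.68 0 -0.076 0;-0.61 -0.68 0 -0.076 0' 20
python3 - <<'E'
from est import *
from cell import r
v=np.load('v.npy');o=r.get_obs();a=v[2];X=np.array([np.cos(a),np.sin(a)])
G=rack(v,[[-.115,-.035,.231]])[0]
R=o['tool_rot'];print('turn',np.degrees(a)+180-np.degrees(np.arctan2(R[1,0],R[0,0])))
print('shift units',R.T@(G-o['eef_pos'])/.4)
E
```

```text
time_s: 1.92
eef_pos: [0.3376, 0.151, 0.2315]
tool_rot: [[-0.982, 0.19, 0.001], [0.19, 0.982, 0.0], [-0.001, 0.0, -1.0]]
contact_force: [1.2, -0.1, -0.0]
opening: -0.0002
grasp_force: 0.0
turn 13.929288503325665
shift units [-0.43472686 -0.79684341  0.00123763]
```

```bash
python3 -m jog '-0.435 -0.797 0 -0.077 0;-0.435 -0.797 0 -0.077 0;-0.435 -0.797 0 -0.077 0;-0.435 -0.797 0 -0.077 0;-0.435 -0.797 0 -0.077 0;-0.435 -0.797 0 -0.077 0;-0.435 -0.797 0 -0.077 0;-0.435 -0.797 0 -0.077 0;-0.435 -0.797 0 -0.077 0;-0.435 -0.797 0 -0.077 0;-0.435 -0.797 0 -0.077 0;-0.435 -0.797 0 -0.077 0'
cat > st.py <<'E'
from est import *
from cell import r
v=np.load('v.npy');o=r.get_obs();a=v[2]
p=np.array(o['eef_pos'])-[v[0],v[1],0];c,s=np.cos(a),np.sin(a)
rel=np.array([c*p[0]+s*p[1],-s*p[0]+c*p[1]+.035,p[2]-.066])
R=o['tool_rot'];print('TCP rel hinge mm',(rel*1e3).round(1),'yaw err',np.degrees(a)+180-np.degrees(np.arctan2(R[1,0],R[0,0])),'F',np.round(o['contact_force'],1))
E
python3 - <<'E'
from st import *
w=r.capture('wrist');cv2.imwrite('pics/w1.png',w['pixels'])
T=np.eye(4);T[:3,:3]=R;T[:3,3]=o['eef_pos'];w['pose']=T@w['T_tool_cam']
im=w['pixels'].copy()
K=proj(w,rack(v,B+[flag(v[3],d,nn,y-.035) for d,nn in((0,.003),(.058,.003),(.058,.042),(.062,.042)) for y in(-.03,.03)]+[[0,-.073,.072],[0,.004,.072]]))
print(K.round())
for k in K: cv2.circle(im,tuple(int(q) for q in np.clip(k,-9,999)),3,(255,0,255),1)
cv2.imwrite('pics/w2.png',im)
E
```

```text
time_s: 2.92
eef_pos: [0.4488, -0.1925, 0.2308]
tool_rot: [[-0.999, -0.054, -0.001], [-0.054, 0.999, 0.001], [0.001, 0.001, -1.0]]
contact_force: [-1.6, -0.9, -0.5]
opening: -0.0003
grasp_force: 0.0
TCP rel hinge mm [-113.6    2.5  164.8] yaw err 359.8260576119237 F [-1.6 -0.9 -0.5]
[[340. 306.]
 [223. 306.]
 [217. 171.]
 [354. 171.]
 [228. 269.]
 [283. 269.]
 [226. 225.]
 [285. 225.]
 [222. 248.]
 [288. 248.]
 [221. 245.]
 [288. 245.]
 [220. 271.]
 [291. 271.]]
```

View pics/w2.png

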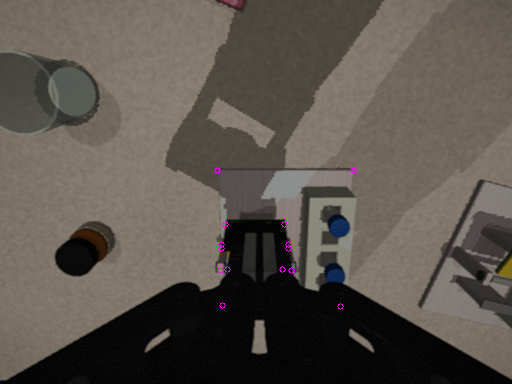

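The overlay matches the wrist view: the posts, base and lip all line up. The closed fingers are centred on the flag, so I'll descend behind the lip.

```bash
python3 -m jog '-0.05 0 0.1 0 0;-0.05 0 0.2 0 0;-0.05 0 0.3 0 0;-0.05 0 0.3 0 0;-0.05 0 0.3 0 0;-0.07 0 0.3 0 0;-0.09 0 0.3 0 0;-0.105 0 0.3 0 0;-0.105 0 0.3 0 0;-0.105 0 0.3 0 0'; python3 -c "import st"
```

```text
time_s: 3.8
eef_pos: [0.491, -0.1914, 0.112]
tool_rot: [[-0.999, -0.054, 0.001], [-0.054, 0.999, -0.0], [-0.001, -0.001, -1.0]]
contact_force: [0.4, 0.0, -0.3]
opening: 0.0001
grasp_force: 0.0
TCP rel hinge mm [-71.4   1.4  46. ] yaw err 359.8405126031789 F [ 0.4  0.  -0.3]
```

```bash
python3 -m jog '-0.012 0 0.002 0 0;-0.025 0 -0.008 0 0;-0.037 0 -0.021 0 0;-0.05 0 -0.03 0 0;-0.0625 0 -0.038 0 0;-0.077 0 -0.046 0 0;-0.092 0 -0.051 0 0;-0.092 0 -0.051 0 0;-0.092 0 -0.051 0 0'
python3 - <<'E'
from st import *
a=r.capture('scene');K=proj(a,np.array([[v[0],v[1],.08]]))[0].astype(int)
cv2.imwrite('pics/s2.png',cv2.resize(a['pixels'][K[1]-70:K[1]+60,K[0]-60:K[0]+70],None,fx=4,fy=4,interpolation=2))
E
```

```text
time_s: 4.55
eef_pos: [0.5275, -0.1893, 0.1316]
tool_rot: [[-0.999, -0.054, 0.0], [-0.054, 0.999, -0.0], [-0.0, -0.0, -1.0]]
contact_force: [-1.1, 0.2, -0.5]
opening: 0.0001
grasp_force: 0.0
TCP rel hinge mm [-34.9   1.6  65.6] yaw err 359.8459155930756 F [-1.1  0.2 -0.5]
```

View pics/s2.png

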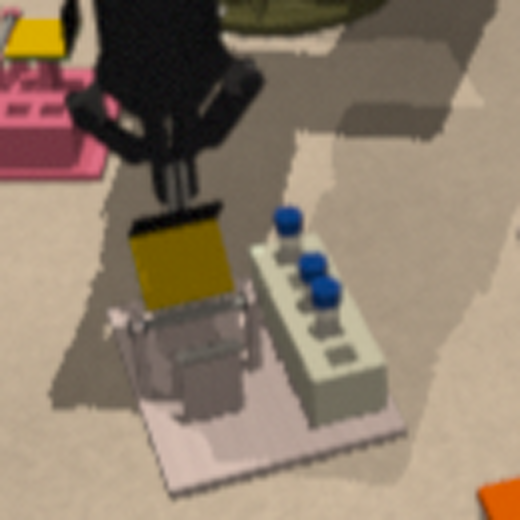

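The flag is tilted about 40° (black lip at crop px ~(180,215)) and the rack hasn't moved. I'll continue along the arc.

```bash
python3 -m jog '-0.015 0 -0.005 0 0;-0.03 0 -0.008 0 0;-0.045 0 -0.01 0 0;-0.06 0 -0.01 0 0;-0.075 0 -0.009 0 0;-0.0925 0 -0.007 0 0;-0.1075 0 -0.003 0 0;-0.1225 0 0.001 0 0;-0.136 0 0.007 0 0;-0.15 0 0.014 0 0;-0.163 0 0.019 0 0;-0.175 0 0.023 0 0'; python3 -m jog '-0.008 0 0.006 0 0;-0.014 0 0.01 0 0;-0.02 0 0.014 0 0;-0.02 0 0.014 0 0'
python3 - <<'E'
from st import *
a=r.capture('scene');K=proj(a,np.array([[v[0],v[1],.08]]))[0].astype(int)
cv2.imwrite('pics/s3.png',cv2.resize(a['pixels'][K[1]-70:K[1]+60,K[0]-60:K[0]+70],None,fx=4,fy=4,interpolation=2))
E
```

```text
time_s: 5.6
eef_pos: [0.5987, -0.1856, 0.1233]
tool_rot: [[-0.999, -0.054, 0.003], [-0.054, 0.999, -0.001], [-0.003, -0.001, -1.0]]
contact_force: [2.3, 0.5, 4.3]
opening: -0.0001
grasp_force: 2.0
time_s: 5.93
eef_pos: [0.6072, -0.1851, 0.118]
tool_rot: [[-0.999, -0.054, 0.004], [-0.054, 0.999, -0.001], [-0.004, -0.001, -1.0]]
contact_force: [5.5, 1.2, 7.3]
opening: -0.0004
grasp_force: 4.4
TCP rel hinge mm [44.9  1.7 52. ] yaw err 359.839358512134 F [5.5 1.2 7.3]
```

View pics/s3.png

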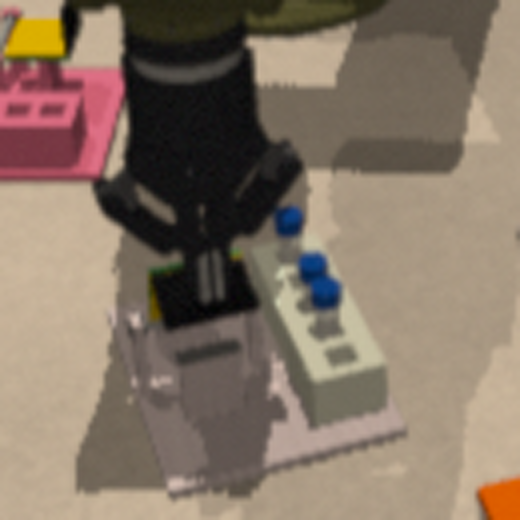

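The flag is past upright: the lip is on top, forward, with the green edge at crop px ~(160,268). I'll lift off, move back to the robot side of the plate and push on the green face.

```bash
python3 -m jog '0 0 -0.05 0 0;0 0 -0.1 0 0;0 0 -0.15 0 0;0.05 0 -0.15 0 0;0.15 0 -0.15 0 0;0.225 0 -0.15 0 0;0.225 0 -0.12 0 0;0.225 0 -0.05 0 0;0.225 0 0.0175 0 0;0.225 0 0.0175 0 0;0.225 0 0.0175 0 0'
python3 - <<'E'
from st import *
a=r.capture('scene');K=proj(a,np.array([[v[0],v[1],.08]]))[0].astype(int)
cv2.imwrite('pics/s4.png',cv2.resize(a['pixels'][K[1]-70:K[1]+60,K[0]-60:K[0]+70],None,fx=4,fy=4,interpolation=2))
E
```

```text
time_s: 6.9
eef_pos: [0.5152, -0.1899, 0.1094]
tool_rot: [[-0.999, -0.054, -0.002], [-0.054, 0.999, 0.001], [0.002, 0.001, -1.0]]
contact_force: [-0.1, -0.7, 0.9]
opening: -0.0003
grasp_force: 0.0
TCP rel hinge mm [-47.2   1.7  43.4] yaw err 359.85561726020296 F [-0.1 -0.7  0.9]
```

View pics/s4.png

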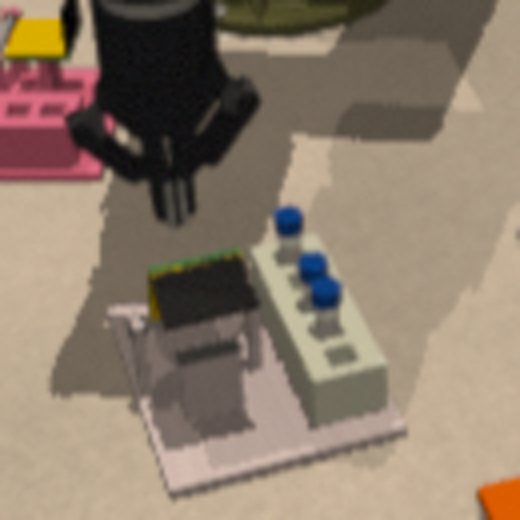

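```bash
python3 -m jog '-0.05 0 0 0 0;-0.09 0 0 0 0;-0.105 0 0 0 0;-0.12 0 0.002 0 0;-0.1375 0 0.009 0 0;-0.155 0 0.02 0 0;-0.17 0 0.0325 0 0;-0.181 0 0.0475 0 0;-0.19 0 0.065 0 0;-0.195 0 0.075 0 0;-0.1975 0 0.0825 0 0;-0.1975 0 0.0825 0 0'; python3 -c "import st"; python3 -m jog '0 0 0.007 0 0;-0.002 0 0.012 0 0;-0.002 0 0.017 0 0;-0.002 0 0.017 0 0'; python3 -c "import st"
```

```text
time_s: 7.95
eef_pos: [0.5938, -0.1857, 0.0759]
tool_rot: [[-0.999, -0.054, -0.001], [-0.054, 0.999, 0.001], [0.001, 0.001, -1.0]]
contact_force: [-1.0, 0.2, -0.4]
opening: -0.0
grasp_force: 0.0
TCP rel hinge mm [31.5  1.8  9.9] yaw err 359.8590840509977 F [-1.   0.2 -0.4]
time_s: 8.28
eef_pos: [0.5948, -0.1857, 0.0698]
tool_rot: [[-0.999, -0.054, -0.0], [-0.054, 0.999, 0.0], [0.0, 0.0, -1.0]]
contact_force: [0.0, 0.2, 0.7]
opening: -0.0002
grasp_force: 0.0
TCP rel hinge mm [32.5  1.7  3.8] yaw err 359.86590053995235 F [0.  0.2 0.7]
```

```bash
python3 -m jog '0 0 0.003 0 0;0 0 0.003 0 0;0 0 0.003 0 0'; python3 -m jog '0 0 -0.05 0 0;0 0 -0.1 0 0;0 0 -0.2 0 0;0.1 0 -0.25 0 0;0.2 0 -0.25 0 0;0.3 0 -0.25 0 0;0.3 0 -0.25 0 0;0.3 0 -0.25 0 0;0.3 0 -0.25 0 0'
python3 - <<'E'
from st import *
ims=[]
for n in('scene','top'):
    a=r.capture(n);K=proj(a,np.array([[v[0],v[1],.06]]))[0].astype(int)
    im=a['pixels'].copy()
    q=np.pi-0.0
    for k in proj(a,rack(v,B+[flag(q,.062,nn,y-.035) for nn in(-.003,.042) for y in(-.03,.03)])):
        if n=='top' or 1: im[tuple(np.round(k).astype(int)[::-1])]=(255,0,255)
    ims.append(cv2.resize(im[K[1]-50:K[1]+50,K[0]-40:K[0]+40],None,fx=5,fy=5,interpolation=0))
cv2.imwrite('pics/f1.png',np.hstack(ims))
E
```

```text
time_s: 8.53
eef_pos: [0.595, -0.1858, 0.0691]
tool_rot: [[-0.999, -0.054, 0.0], [-0.054, 0.999, -0.0], [-0.0, -0.0, -1.0]]
contact_force: [-1.1, 0.3, 2.2]
opening: -0.0003
grasp_force: 1.0
time_s: 9.28
eef_pos: [0.4757, -0.1925, 0.1695]
tool_rot: [[-0.999, -0.054, 0.001], [-0.054, 0.999, -0.001], [-0.001, -0.001, -1.0]]
contact_force: [1.2, -0.9, 0.3]
opening: -0.0003
grasp_force: 0.0
TCP rel hinge mm [-86.8   1.1 103.5] yaw err 359.8773278305782 F [ 1.2 -0.9  0.3]
```

View pics/f1.png

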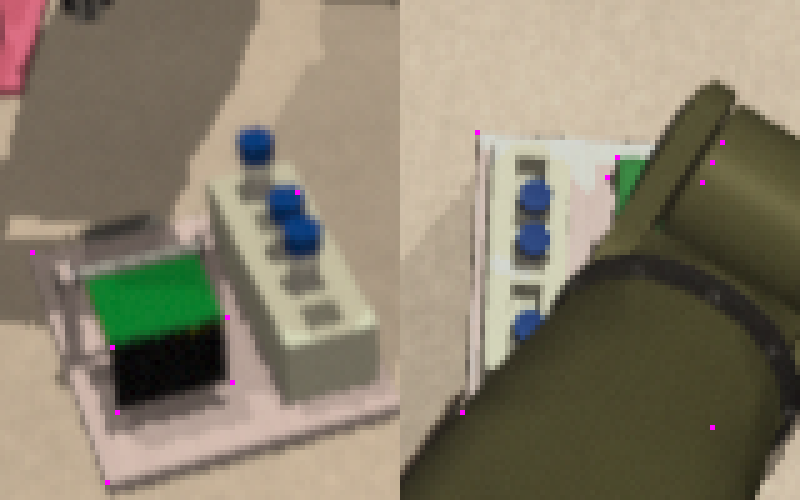

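The fingertip pressed the plate down to 69 mm, the flat height, and the force rose against the rests. The picture agrees: green side up, lip hanging (scene crop edge at ~(105–220, 330)), rack and tubes in place.

```bash
python3 -c "
from cell import r
print(r.hand_in())"
```

```text
the job is handed in; nothing more can be done
None
```

The blue rack's flag is pushed over its hinge and lies flat on the far side, green side up. In the last pictures the blue rack and its tubes were in place; I handed the job in at about 9.3 s, and it returned no verdict.

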